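Bring the polishing handpiece in under the magnifier

TASK

Draw the metal polishing handpiece straight up out of the tool block, tilt it to about 45 degrees and reach in under the magnifier lamp, so that its grey polishing tip hangs a finger's breadth above the stone of the ring in the vise, ready to start. Touch neither the lamp nor the vise and ring, leave the other tools and everything else on the bench as they are, and finish still holding the handpiece there, steady, raised and clear of everything.

Things in the scene. Friction and masses are not known exactly. Their poses are not given: they have to be found in the camera images.
- handpiece: Cordless polishing handpiece, round, 152 mm long, 0.1 to 0.22 kg, standing nose-down in one of the block's three sockets. Origin: middle of its aluminium barrel (26 mm diameter, reaching 45 mm either way along the axis; the part to grip), 45 mm above the block's top. Own z runs along its axis towards the black tail end, up at the start. The barrel's lower end rests on the block.
- polisher_tip (a point): Centre of the end face of the grey polishing point (10 mm diameter, 14 mm long), the handpiece's nose end, on its axis 107 mm from its origin towards -z; axes as the handpiece's. Between it and the barrel: a thin shank and a steel nose of 15 mm diameter. From the barrel's lower end to here, 62 mm stand in the socket at the start, with 2 mm play all round the nose.
- tool_block: Fixed hardwood block, 70 mm (own x) by 230 mm (own y) by 75 mm high, origin at the centre of its underside. Three round upright sockets, 19 mm diameter, 68 mm deep, at y = -85, 0 and +85 mm on its centre line, holding the handpiece, the graver and the needle file in varying order.
- stone_top (a point): Top of the white stone on the brass ring held in the vise, 122 mm above the table, facing straight up. The ring is 21 mm across, its band held in the jaws of a fixed round ball vise: 104 mm diameter up to 64 mm height, 80 mm diameter up to 82 mm, then two jaws (52 by 60 mm together) up to 100 mm.
- lens_centre (a point): Centre of the underside of the lamp's round head, 277 mm above the table, over the stone to within 12 mm. Head: level disc 124 mm in diameter, 24 mm thick, clear lens in a white frame, fixed. Own x points level to the stand: a base 150 mm in diameter, 170 mm away, behind and to the right seen from the robot, and a 14 mm bent tube rising to 340 mm. The sides towards the robot and the tool block are open.
- graver: Bystander standing in the block: graver with a dark mushroom-shaped wooden handle, 34 mm wide, top 54 mm above the block's top. Origin at its shoulder, level with the block's top.
- needle_file: Bystander standing in the block: needle file with a slim pale wooden handle, 23 mm collar, 19 mm handle, top 76 mm above the block's top. Origin at its shoulder, level with the block's top.
- bench_file: Bystander: flat file lying on the bench, about 234 mm along its x, 23 mm high.
- brush: Bystander: brush lying on the bench along its own x.
- hammer: Bystander: small hammer, 240 mm, lying on the bench along its own x.
- ring_dish: Bystander: small white dish, 80 mm wide and 25 mm high, origin at the centre of its underside.
- lamp: The magnifier lamp as a whole, fixed; origin on the table straight below the centre of its lens, x axis towards its stand (see lens_centre).
- vise: The ball vise with its ring, fixed; origin at the centre of its underside on the table, the stone straight above it (see stone_top).
There are look-alikes about, which are no part of the job. There is more than one size of the vise; the job needs the largest.

How it is judged (in metres and radians):
On the way, in this order (a step that is already met when the one before it is completed fails the run):
1. the handpiece is drawn up out of its socket, upright, until its tip is clear above the block (z of polisher_tip in the frame of tool_block above 0.078 m and angle between handpiece's own z axis and vertical below 0.35 rad and contact force between the fingers and handpiece above 1 N), for 0.05 s.
2. tilted to about 45 degrees, it reaches in under the lamp with its tip just above the stone (horizontal distance between polisher_tip and stone_top below 0.02 m and z of polisher_tip in the frame of stone_top between 0.003 and 0.04 m and angle between handpiece's own z axis and vertical between 0.52 and 1.05 rad and height (world z) of handpiece above 0.15 m), for 0.2 s.
At the end, for the whole second after the job is handed in: The gripper still holds the handpiece at rest, tail end up, its axis 30 to 60 degrees from upright, its tip 3 to 40 mm above the top of the stone and within 20 mm of it sideways; the handpiece touches nothing but the gripper (all of step 2 and contact force between the fingers and handpiece above 1 N and linear speed of handpiece below 0.02 m/s and angular speed of handpiece below 0.2 rad/s and contact force between handpiece and vise below 0.2 N and contact force between handpiece and lamp below 0.2 N and contact force between handpiece and tool_block below 0.2 N); the arm keeps its last pose, push and grip.
It fails at once if the lamp is bumped (contact force between lamp and anything else above 3 N).
It fails at once if the vise or its ring is bumped (contact force between vise and anything else above 3 N).
It fails at once if another tool or loose thing on the bench is shifted by more than 20 mm (distance of any of graver, needle_file, bench_file, brush, hammer, ring_dish from where it was at the start of the episode above 0.02 m).
It fails at once if the handpiece is let fall or laid on the bench (height (world z) of polisher_tip below 0.006 m).
It also fails if it takes over 38 s, if anything falls off the work surface, if the arm or the gripper's body presses on something with over 40 N, if the wrist force passes 120 N, or if a joint passes its speed limit or range.

ROBOT

A 6-joint arm with a two-finger parallel gripper is mounted at the origin on the work surface. World frame = base frame: x ahead of the robot, y to its left, z up, the work surface at z = 0. Lengths are in mm, angles in rad, forces in N, time in s.
With the tool pointing down it reaches from about 275 to 850 mm from the base axis. Payload 5.2 kg.
Tool frame: the origin (TCP) lies at the very end of the fingers, on their centre line; the grasp point (between the pads) lies 19 mm behind it (bot.grip_depth is the distance from the TCP to the grasp point, in mm); z points along the fingers, y is the line along which they close (so a half turn about z gives the same grasp; the last joint's range is limited). The gripper opens to 85 mm and grips with 20 to 120 N. Pads are 22 mm wide; open, the fingers measure 114 mm over their backs; the gripper's body (76 mm by 85 mm) begins 54 mm behind the grasp point. The pads swing forward as they close: fully open they stand 13 mm farther back than shut.
Start: joints at [-1.452, 0.259, 1.535, -0, 1.348, -0.203], TCP at [173.972, -521.765, 231.31] pointing down, gripper open.
Joint ranges: [-3.14, 3.14], [-0.91, 2.08], [0.19, 2.58], [-1.22, 4.36], [0.22, 2.71], [-3.12, 3.12]. Speed limits (rad/s): [2.57, 2.57, 3.14, 3.14, 3.14, 3.14].

INTERFACE

Orientations are given as a 3x3 rotation matrix whose columns are the frame's x, y, z axes.
In Python, from workcell import bot, cams, sign_off gives the robot as it stands.
- The arm moves only by the tool drive_tool, never from a script. Its argument "plan" is a list of rows, each a list of 4 numbers: the shift along the world's x, y, z normalised to -1 to 1, where 1 is 80 mm, then the turn about the world's z normalised to -1 to 1, where 1 is 0.08 rad. In form: [[dx, dy, dz, twist], ...]. A call has exactly 5 rows; each row shifts and turns the commanded pose from where the row before left it; what a row does not reach is not made up. A row lasts 1/8 s, in which the tool goes at most 62.5 mm and 10.7 degrees, less where a joint would pass 70% of its speed; a pose out of reach is approached as far as the arm can. A call with a number of a shift or a turn outside -1 to 1 is refused whole. A call with a gripper value outside its range is refused whole. "hand" is the closure, from -1 (fully open) to 1 (shut), set as the call begins (left out, the last holds). The fingers move at their own pace and stop on an object; "newtons" is the grip in N (left out, the last holds). Time passes only in rows, so rows that do not move let the fingers close, or fill a call up. It gives the time, the measured TCP pose, the force, the opening and the grip force at its end, in the units of the state.
- bot.get_state(): the state, without advancing time (a new reading comes with each control period).
- cams.camera(name): name is "side" or "top"; returns a dict with "color" (384x512x3 uint8, red, green, blue), "z_map" (384x512 float32, mm along the optical axis (not along the pixel's ray), 0 where there is no reading), "fx", "fy", "cx", "cy" (pixels), "cam_to_world" (4x4, takes a point from camera to world coordinates). Camera axes: x right, y up, looking along -z (the intrinsics and any distortion apply to the point x, -y, -z); pixel columns grow to the right and rows downward; lengths in mm; the calibration is good to about 2 mm. A picture is of the moment at which its call begins.
- sign_off(): hands the job in; it is judged then, once.
The state is a dict: "time": time; "qpos": joint angles; "joint_velocities": joint speeds; "joint_torque": joint torques, N m; "position": TCP position; "ee_rot": TCP orientation; "contact_force": force on the tool from outside, world axes, zero at the start; "moment": the same for the moment, N m; "grip_width": finger opening in mm; "gripper_force": force on a finger pad.
Only numpy, scipy, OpenCV 4.12 (cv2) and the standard library are available. Lean on these libraries where they do the work, as an engineer would, in place of code of your own. Each camera call takes 0.05 s, during which the arm holds its last target. There are 200 camera calls.

## Working session

There is one attempt and no reset: what is moved stays moved. The work goes in short steps, Python scripts to look and compute and a tool call to move; the robot and the scene stay as the last step left them, time stands still between calls to the robot, and variables do not carry over. Pictures are saved under pics/ and viewed, at most 10 in all, crops included, and the job is handed in when it is done.

Besides the shell and the picture viewer there is one more tool, called after "Emit:" by a JSON object that holds its "name" and its "arguments", one argument or row to a line. drive_tool: Moves the arm, as the interface text tells. Scaled input: -1 to 1 covers 80 mm each way for a shift and 0.08 rad each way for a turn. Its arguments: {"type":"object","properties":{"plan":{"type":"array"},"hand":{"type":"number"},"newtons":{"type":"number"}},"required":["plan"]}

```bash
mkdir -p pics
cat > h.py <<'E'
import numpy as np, cv2
from workcell import bot, cams
def shot(n,tag):
    c=cams.camera(n); np.savez(f'pics/{tag}.npz',**c); cv2.imwrite(f'pics/{tag}.png',cv2.resize(c['color'][:,:,::-1],(800,600),interpolation=cv2.INTER_CUBIC)); return c
def cloud(c):
    z=c['z_map']; v,u=np.mgrid[:z.shape[0],:z.shape[1]]
    P=np.stack([(u-c['cx'])/c['fx']*z,-(v-c['cy'])/c['fy']*z,-z,np.ones_like(z)],-1)@np.array(c['cam_to_world']).T
    P=P[...,:3]; P[z<=0]=np.nan; return P
E
python3 - <<'E'
from h import *
np.set_printoptions(precision=3,suppress=True)
print(bot.get_state())
for n in('side','top'):
    c=shot(n,n+'0'); print(n,c['fx'],c['cx'],c['cy'],c['cam_to_world'],[k for k in c])
E
```

```text
{'time': 0.0, 'qpos': array([-1.452,  0.259,  1.536,  0.   ,  1.348, -0.203]), 'joint_velocities': array([ 0.001, -0.001, -0.   ,  0.001,  0.001,  0.001]), 'joint_torque': array([ -0.   , -44.603, -29.057,  -0.   ,   0.012,  -0.   ]), 'position': array([ 173.895, -521.206,  230.464]), 'ee_rot': array([[ 0.949,  0.316, -0.   ],
       [ 0.316, -0.949,  0.002],
       [ 0.   , -0.002, -1.   ]]), 'contact_force': array([ 0.641, -0.067, -0.64 ]), 'moment': array([ 0.07 , -0.021,  0.002]), 'gripper_force': 0.0, 'grip_width': 85.0597587969814}
side 444.23974435754644 250.06773960914944 190.10518641194136 [[ -0.869   0.259  -0.422  -7.277]
 [ -0.495  -0.476   0.727 795.859]
 [ -0.012   0.841   0.542 811.524]
 [  0.      0.      0.      1.   ]] ['color', 'z_map', 'fx', 'fy', 'cx', 'cy', 'cam_to_world']
top 420.31268591932906 255.10496668357615 192.69927327732935 [[  -0.002    0.994   -0.108  371.65 ]
 [  -1.      -0.001    0.01   -44.714]
 [   0.01     0.108    0.994 1485.979]
 [   0.       0.       0.       1.   ]] ['color', 'z_map', 'fx', 'fy', 'cx', 'cy', 'cam_to_world']
```

View pics/side0.png

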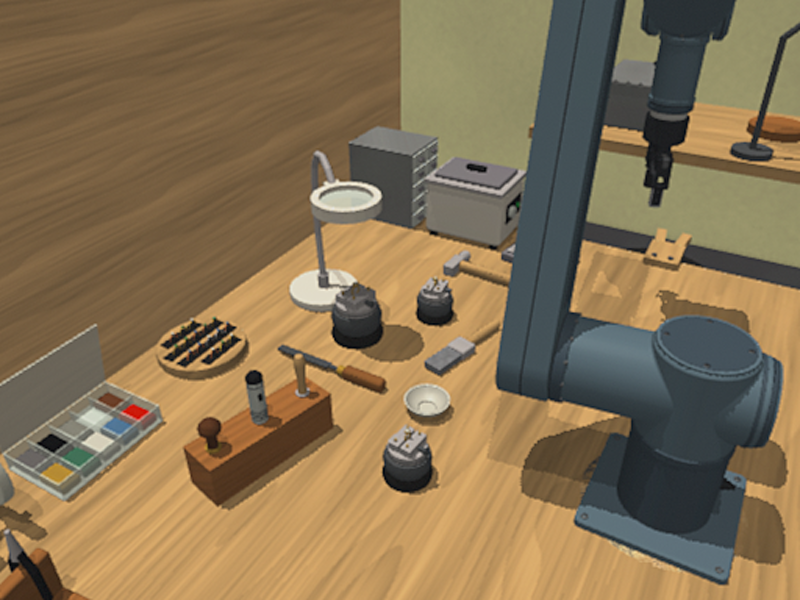

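View pics/top0.png

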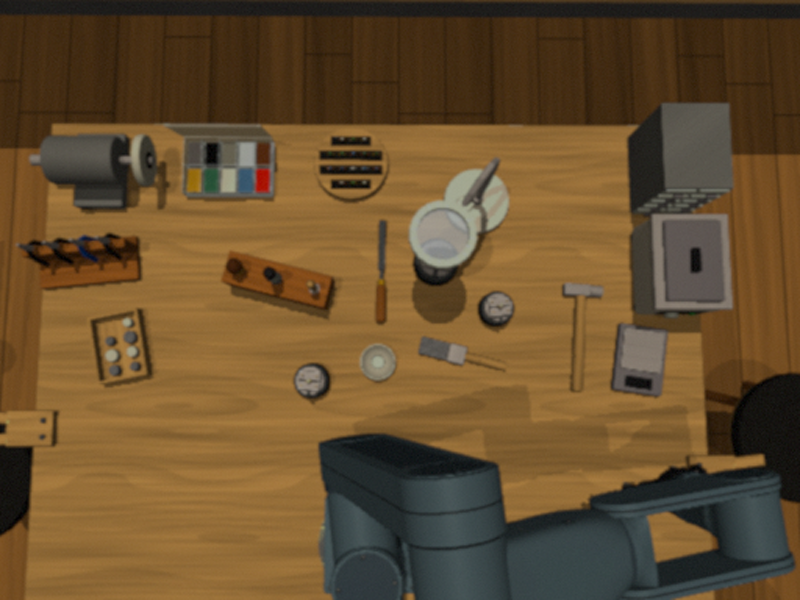

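Side view: the tool block holds the graver at (209,430), the handpiece with its black tail and aluminium barrel at (257,395), and the pale needle file at (300,375). There are three vises, at (357,315), (435,300) and (408,460). The one at (357,315) is the largest and stands under the lamp head at (346,202), so it is the one meant. I'll measure now and confirm with a crop.

Run:
```python
from h import *
np.set_printoptions(precision=1,suppress=True)
L=lambda n:dict(np.load(f'pics/{n}.npz'))
s,t=L('side0'),L('top0')
k=.64
def box(c,u0,u1,v0,v1,zl,zh,name):
    P=cloud(c)[int(v0*k):int(v1*k),int(u0*k):int(u1*k)].reshape(-1,3); P=P[(P[:,2]>zl)&(P[:,2]<zh)]
    (x,y),w,a=cv2.minAreaRect(P[:,:2].astype(np.float32)); e=cv2.minEnclosingCircle(P[:,:2].astype(np.float32))
    print(name,len(P),'med',np.median(P,0),'rect',x,y,w,a,'circ',e,'z',np.percentile(P[:,2],[2,98])); return P
box(t,210,345,240,320,68,82,'block top T')
box(s,180,340,360,510,70,80,'block top S')
box(s,240,275,360,425,85,175,'hand S'); box(s,240,275,360,425,150,175,'tail S'); box(t,255,290,255,290,120,175,'tail T')
box(s,190,230,410,450,90,140,'graver S'); box(s,285,315,345,400,120,160,'nfile S')
box(t,400,490,190,275,265,330,'lens T'); box(s,305,385,175,225,265,320,'lens S')
box(s,325,390,270,350,85,130,'vise top S'); box(s,325,390,270,350,104,130,'ring S');box(s,325,390,280,350,5,62,'vise S');box(s,285,360,260,315,2,40,'base S')
box(s,270,390,340,395,3,30,'bench_file S')
c=s['color'][155:285,110:270,::-1]; cv2.imwrite('pics/crop1.png',cv2.resize(c,(738,600),interpolation=cv2.INTER_CUBIC))
```

```text
block top T 1166 med [572.2 194.5  75.2] rect 575.7063598632812 204.94113159179688 (230.15716552734375, 70.70582580566406) 75.36732482910156 circ ((575.4007568359375, 205.3168182373047), 119.46855926513672) z [69.1 80.8]
block top S 1711 med [568.7 221.8  73.5] rect 572.1976318359375 205.34112548828125 (231.49850463867188, 74.84458923339844) 75.72291564941406 circ ((571.90576171875, 205.3542938232422), 118.83120727539062) z [70.5 77.7]
hand S 341 med [565.2 212.9 131.6] rect 570.7088012695312 207.881103515625 (25.527069091796875, 23.052478790283203) 10.486431121826172 circ ((570.931640625, 206.47955322265625), 13.517569541931152) z [ 87.1 164.1]
tail S 95 med [568.9 209.2 160.2] rect 571.0489501953125 206.93418884277344 (22.666454315185547, 22.6412410736084) 2.8783819675445557 circ ((571.514892578125, 206.3423309326172), 12.975491523742676) z [151.7 165. ]
tail T 72 med [572.1 201.7 161.6] rect 574.1580200195312 203.1398162841797 (22.080656051635742, 23.698598861694336) 1.0451245307922363 circ ((574.6774291992188, 204.184326171875), 13.024726867675781) z [123.7 168.4]
graver S 189 me
[... 1262 characters left out ...]
28125), 25.900882720947266) z [104.7 121.2]
vise S 774 med [ 606.8 -117.5   21.9] rect 663.1531372070312 -194.89675903320312 (102.08870697021484, 246.6829071044922) 42.49237060546875 circ ((669.2119140625, -189.45497131347656), 123.48978424072266) z [ 6.3 61.4]
base S 753 med [ 759.  -221.1   17.8] rect 787.0878295898438 -261.0693359375 (157.26866149902344, 223.51576232910156) 37.42734146118164 circ ((789.2391357421875, -268.793212890625), 119.75138092041016) z [ 3.3 30.9]
bench_file S 573 med [573.7 -19.7  13.3] rect 596.4207763671875 -75.65694427490234 (138.00787353515625, 233.32574462890625) 86.67322540283203 circ ((599.2452392578125, -30.48976707458496), 116.89075469970703) z [ 4.2 23. ]
```

View pics/crop1.png

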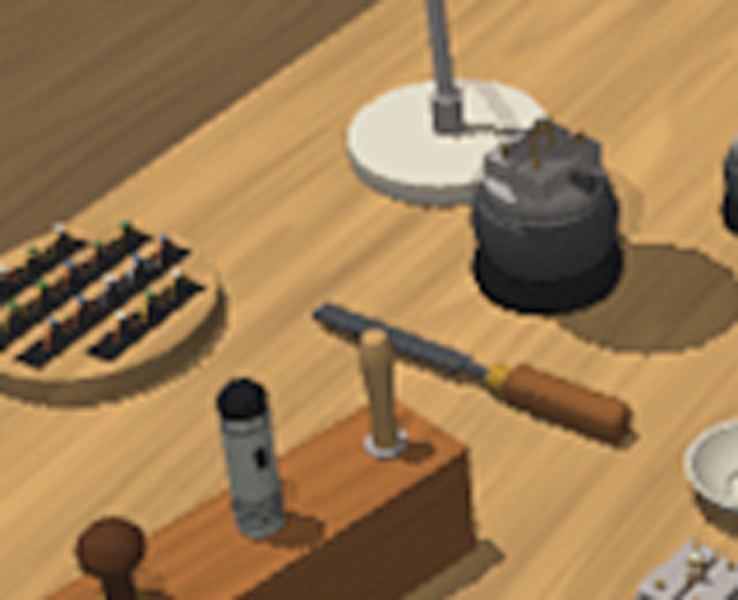

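The crop confirms it: the handpiece is in the middle socket (barrel at (250,450), black tail at (242,400)), the large vise is at (545,220) with the brass ring on top, and the lamp base is behind it. I'm moving towards the handpiece now.

Emit:
{"name": "drive_tool", "arguments": {
  "plan": [
    [0.25,0.454,0.05,-0.354],
    [0.25,0.454,0.05,-0.354],
    [0.25,0.454,0.05,-0.354],
    [0.25,0.454,0.05,-0.354],
    [0.25,0.454,0.05,-0.354]
  ],
  "hand": -1,
  "newtons": 40
}}

```text
time: 0.72
position: [274.3, -338.7, 251.1]
ee_rot: [[0.984, 0.178, -0.0], [0.178, -0.984, 0.001], [-0.0, -0.001, -1.0]]
contact_force: [0.9, 0.5, 0.7]
grip_width: 85.2
gripper_force: 0.0
```

Emit:
{"name": "drive_tool", "arguments": {
  "plan": [
    [0.25,0.454,0,-0.354],
    [0.25,0.454,0,-0.354],
    [0.25,0.454,0,-0.354],
    [0.25,0.454,0,-0.354],
    [0.25,0.454,0,-0.354]
  ]
}}

```text
time: 1.35
position: [374.3, -157.2, 251.1]
ee_rot: [[0.999, 0.037, -0.0], [0.037, -0.999, 0.0], [-0.0, -0.0, -1.0]]
contact_force: [0.7, 0.2, -0.4]
grip_width: 85.2
gripper_force: 0.0
```

Emit:
{"name": "drive_tool", "arguments": {
  "plan": [
    [0.25,0.454,0,-0.354],
    [0.25,0.454,0,-0.354],
    [0.25,0.454,0,-0.354],
    [0.25,0.454,0,-0.354],
    [0.25,0.454,0,-0.354]
  ]
}}

```text
time: 1.98
position: [474.3, 24.4, 251.0]
ee_rot: [[0.995, -0.104, -0.0], [-0.104, -0.995, -0.0], [-0.0, 0.0, -1.0]]
contact_force: [0.4, -1.2, 0.2]
grip_width: 85.4
gripper_force: 0.0
```

Emit:
{"name": "drive_tool", "arguments": {
  "plan": [
    [0.25,0.454,0,-0.354],
    [0.25,0.454,0,-0.354],
    [0.25,0.454,0,-0.354],
    [0.25,0.454,0,-0.354],
    [0,0,0,0]
  ]
}}

```text
time: 2.6
position: [554.4, 170.6, 250.2]
ee_rot: [[0.977, -0.212, -0.001], [-0.212, -0.977, 0.0], [-0.001, -0.0, -1.0]]
contact_force: [-0.1, -0.7, -0.6]
grip_width: 85.7
gripper_force: 0.0
```

Run:
```python
from h import *
from scipy.optimize import least_squares
np.set_printoptions(precision=1,suppress=True)
L=lambda n:dict(np.load(f'pics/{n}.npz'))
s,t=L('side0'),L('top0'); k=.64
def pts(c,u0,u1,v0,v1,zl,zh):
    P=cloud(c)[int(v0*k):int(v1*k),int(u0*k):int(u1*k)].reshape(-1,3); return P[(P[:,2]>zl)&(P[:,2]<zh)]
def circ(P,R,x0):
    r=least_squares(lambda p:np.hypot(P[:,0]-p[0],P[:,1]-p[1])-R,x0,loss='soft_l1',f_scale=2); return r.x,np.median(np.abs(r.fun))
P=pts(s,325,390,280,350,8,60); P=P[np.hypot(P[:,0]-612,P[:,1]+141)<65]; print('vise',len(P),circ(P,52,[612,-141]))
for c,b in((s,(305,385,175,225)),(t,(400,490,190,275))):
    P=pts(c,*b,270,306); d=np.hypot(P[:,0]-612,P[:,1]+141); P=P[d<95]
    # centre: symmetric extents in directions away from stand
    h=cv2.convexHull(P[:,:2].astype(np.float32))[:,0]; print('lens',len(P),circ(h,62,[615,-140]),np.percentile(P[:,2],[5,50,95]))
P=pts(s,325,390,270,350,106,124); P=P[np.hypot(P[:,0]-612,P[:,1]+141)<20]; print('ring',P.mean(0),P[P[:,2]>117].mean(0))
P=pts(s,285,360,260,315,12,30); print('base',circ(P[np.hypot(P[:,0]-760,P[:,1]+240)<90],75,[750,-240]))
st=bot.get_state(); print(st['time'],st['position'],st['ee_rot'],st['qpos'],st['contact_force'])
```

```text
vise 492 (array([ 619.8, -148.9]), np.float64(1.7906276015014342))
lens 1068 (array([ 622.6, -137.1]), np.float64(0.7084230473104043)) [278.8 290.9 300.4]
lens 1554 (array([ 626.8, -138.7]), np.float64(0.4538009511160368)) [287.2 293.4 303.4]
ring [ 615.5 -142.3  115.9] [ 614.7 -140.4  119.4]
base (array([ 715.7, -240.7]), np.float64(21.515520802303826))
2.6 [554.4 170.6 250.2] [[ 1.  -0.2 -0. ]
 [-0.2 -1.   0. ]
 [-0.  -0.  -1. ]] [0.1 0.3 1.4 0.  1.4 1.9] [-0.1 -0.7 -0.6]
```

Emit:
{"name": "drive_tool", "arguments": {
  "plan": [
    [0.226,0.443,0,-0.35],
    [0,0,-0.38,0],
    [0,0,-0.38,0],
    [0,0,-0.38,0],
    [0,0,-0.38,0]
  ]
}}

```text
time: 3.22
position: [571.4, 202.7, 128.6]
ee_rot: [[0.97, -0.242, -0.001], [-0.242, -0.97, -0.001], [-0.001, 0.001, -1.0]]
contact_force: [0.5, -0.5, 0.1]
grip_width: 85.4
gripper_force: 0.0
```

Emit:
{"name": "drive_tool", "arguments": {
  "plan": [
    [0,0,-0.03,0],
    [0,0,0,0],
    [0,0,0,0],
    [0,0,0,0],
    [0,0,0,0]
  ],
  "hand": 1
}}

```text
time: 3.85
position: [573.1, 204.0, 129.0]
ee_rot: [[0.97, -0.242, 0.003], [-0.242, -0.97, 0.0], [0.003, -0.001, -1.0]]
contact_force: [-0.3, 0.5, 6.1]
grip_width: 24.8
gripper_force: 39.4
```

Emit:
{"name": "drive_tool", "arguments": {
  "plan": [
    [0,0,0,0],
    [0,0,0,0],
    [0,0,0,0],
    [0,0,0,0],
    [0,0,0,0]
  ]
}}

```text
time: 4.47
position: [573.1, 204.0, 129.0]
ee_rot: [[0.97, -0.242, 0.003], [-0.242, -0.97, 0.0], [0.003, -0.001, -1.0]]
contact_force: [0.5, 0.8, 6.1]
grip_width: 25.0
gripper_force: 39.4
```

Emit:
{"name": "drive_tool", "arguments": {
  "plan": [
    [0,0,0.15,0],
    [0,0,0.25,0],
    [0,0,0.25,0],
    [0,0,0.25,0],
    [0,0,0.25,0]
  ]
}}

```text
time: 5.1
position: [571.6, 203.7, 220.1]
ee_rot: [[0.97, -0.242, -0.001], [-0.242, -0.97, -0.0], [-0.001, 0.0, -1.0]]
contact_force: [0.2, -0.8, -2.9]
grip_width: 24.9
gripper_force: 39.5
```

Emit:
{"name": "drive_tool", "arguments": {
  "plan": [
    [0,0,0.1,0],
    [0,0,0,0],
    [0,0,0,0],
    [0,0,0,0],
    [0,0,0,0]
  ]
}}

```text
time: 5.72
position: [571.8, 203.7, 226.7]
ee_rot: [[0.97, -0.242, -0.001], [-0.242, -0.97, -0.0], [-0.001, 0.0, -1.0]]
contact_force: [0.5, 0.8, -2.2]
grip_width: 24.9
gripper_force: 39.5
```

Run:
```python
from h import *
c=shot('side','side1'); t=c['color'][130:310,90:330,::-1]; cv2.imwrite('pics/crop2.png',cv2.resize(t,(800,600),interpolation=cv2.INTER_CUBIC))
```

```text
(no output)
```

View pics/crop2.png

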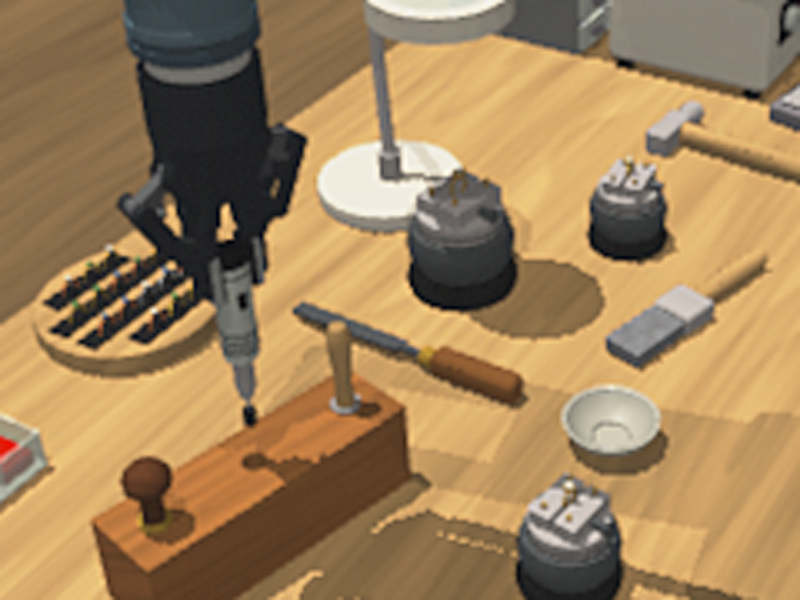

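The handpiece hangs upright in the grip with its tip at (250,415), clear of the block, and the neighbouring tools are undisturbed. Only twists about vertical are allowed. To tilt it, I'll pivot it in the pads by catching the nose on the block's far edge while the hand moves back and down along an arc.

Emit:
{"name": "drive_tool", "arguments": {
  "plan": [
    [0.315,-0.079,0,0],
    [0.315,-0.079,0,0],
    [0,0,-0.253,0],
    [0,0,-0.253,0],
    [0,0,-0.253,0]
  ]
}}

```text
time: 6.4
position: [622.5, 191.0, 165.7]
ee_rot: [[0.97, -0.242, -0.0], [-0.242, -0.97, -0.0], [-0.0, 0.0, -1.0]]
contact_force: [0.2, -0.0, -2.2]
grip_width: 24.8
gripper_force: 39.4
```

Emit:
{"name": "drive_tool", "arguments": {
  "plan": [
    [-0.082,0.021,-0.004,0],
    [-0.082,0.021,-0.004,0],
    [-0.082,0.021,-0.004,0],
    [-0.082,0.021,-0.004,0],
    [-0.082,0.021,-0.004,0]
  ],
  "newtons": 20
}}

```text
time: 7.02
position: [589.9, 199.8, 165.9]
ee_rot: [[0.97, -0.242, 0.002], [-0.242, -0.97, 0.0], [0.002, -0.001, -1.0]]
contact_force: [2.5, 0.1, -1.3]
grip_width: 25.2
gripper_force: 38.1
```

Run:
```python
from h import *
c=shot('side','side2'); t=c['color'][170:320,90:290,::-1]; cv2.imwrite('pics/crop3.png',cv2.resize(t,(800,600),interpolation=cv2.INTER_CUBIC))
```

```text
(no output)
```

View pics/crop3.png

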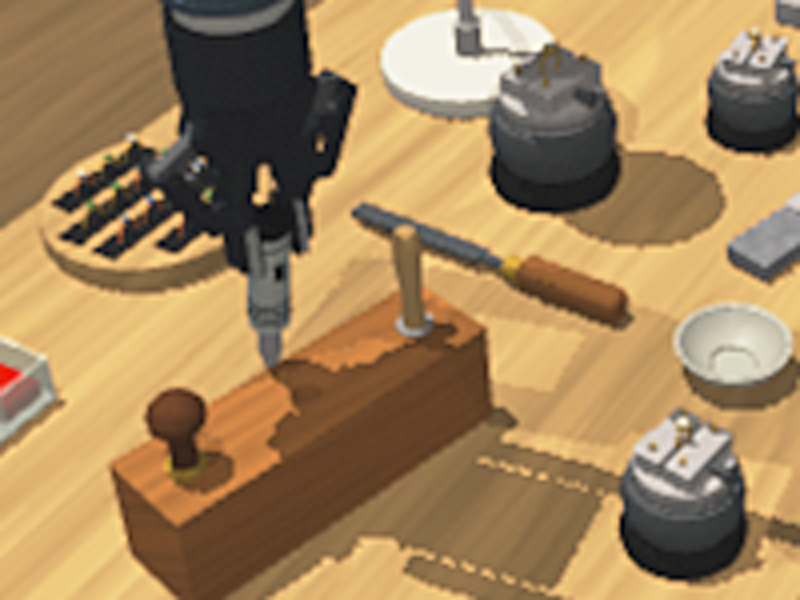

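The nose is against the block's far edge at (272,365). The side force is only 2.5 N and the tilt has begun, so I'm continuing along the arc.

Emit:
{"name": "drive_tool", "arguments": {
  "plan": [
    [-0.058,0.0145,-0.0175,0],
    [-0.058,0.0145,-0.0175,0],
    [-0.058,0.0145,-0.0175,0],
    [-0.058,0.0145,-0.0175,0],
    [-0.058,0.0145,-0.0175,0]
  ],
  "newtons": 20
}}

```text
time: 7.7
position: [566.2, 205.4, 158.1]
ee_rot: [[0.97, -0.242, 0.0], [-0.242, -0.97, 0.0], [0.0, -0.0, -1.0]]
contact_force: [1.6, -0.5, 2.2]
grip_width: 25.1
gripper_force: 38.8
```

Emit:
{"name": "drive_tool", "arguments": {
  "plan": [
    [-0.053,0.013,-0.03,0],
    [-0.053,0.013,-0.03,0],
    [-0.053,0.013,-0.03,0],
    [-0.053,0.013,-0.03,0],
    [-0.053,0.013,-0.03,0]
  ]
}}

```text
time: 8.32
position: [544.2, 210.9, 146.3]
ee_rot: [[0.97, -0.242, -0.001], [-0.242, -0.97, 0.0], [-0.001, -0.0, -1.0]]
contact_force: [-1.0, -0.1, 3.3]
grip_width: 24.8
gripper_force: 38.3
```

Run:
```python
from h import *
c=shot('side','side3'); t=c['color'][170:320,90:290,::-1]; cv2.imwrite('pics/crop4.png',cv2.resize(t,(800,600),interpolation=cv2.INTER_CUBIC))
```

```text
(no output)
```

View pics/crop4.png

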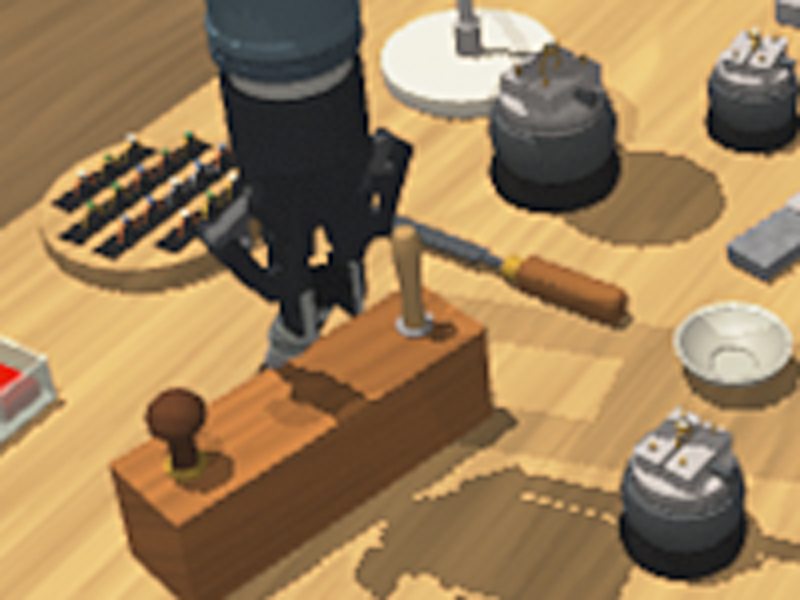

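The handpiece is leaning well back, with the nose still at the edge (280,350). One more arc step, then I'll lift it off along its axis and measure the tilt.

Emit:
{"name": "drive_tool", "arguments": {
  "plan": [
    [-0.045,0.011,-0.04,0],
    [-0.045,0.011,-0.04,0],
    [-0.045,0.011,-0.04,0],
    [-0.045,0.011,-0.04,0],
    [0,0,0,0]
  ]
}}

```text
time: 9.0
position: [528.4, 214.6, 132.8]
ee_rot: [[0.97, -0.241, -0.004], [-0.241, -0.97, 0.0], [-0.004, 0.001, -1.0]]
contact_force: [-4.6, 1.5, 7.3]
grip_width: 25.0
gripper_force: 37.5
```

Emit:
{"name": "drive_tool", "arguments": {
  "plan": [
    [0,0,0,0],
    [0.06,-0.015,0.2,0],
    [0,0,0.3,0],
    [0,0,0.3,0],
    [0,0,0.3,0]
  ],
  "newtons": 120
}}

```text
time: 9.62
position: [534.0, 212.6, 220.2]
ee_rot: [[0.97, -0.242, -0.005], [-0.242, -0.97, -0.001], [-0.005, 0.002, -1.0]]
contact_force: [-0.1, -0.6, -1.7]
grip_width: 23.2
gripper_force: 117.6
```

Run:
```python
from h import *
np.set_printoptions(precision=3,suppress=True)
c=shot('side','side4'); st=bot.get_state(); p=st['position']; print(p)
P=cloud(c); t=c['color'].astype(int)
u=np.array([.97,-.242,0]); w=np.array([.242,.97,0]); g=p+[0,0,19]
Q=P-g; a=Q@u; b=Q@w; h=Q[...,2]
m=(np.abs(b)<16)&(a>18)&(a<130)&(h<10)&(h>-125)
print(m.sum()); A=np.stack([a[m],h[m],b[m]],1); 
mu=A.mean(0); U,S,V=np.linalg.svd(A-mu,full_matrices=False); print(mu,V[0],S,'tilt',np.degrees(np.arctan2(abs(np.hypot(V[0][0],V[0][2])),abs(V[0][1]))))
print('far pts',A[np.argsort((A-mu)@(V[0]*np.sign(V[0][0])))[-6:]])
o=c['color'][120:300,120:360,::-1]; cv2.imwrite('pics/crop5.png',cv2.resize(o,(800,600),interpolation=cv2.INTER_CUBIC))
```

```text
[535.67  213.017 223.931]
112
[ 51.531 -54.824   6.176] [ 0.682 -0.724 -0.103] [310.959  63.81   27.399] tilt 43.63361207458987
far pts [[ 93.453 -91.969  -0.054]
 [ 90.144 -96.191   0.097]
 [ 89.214 -99.723  -1.572]
 [ 91.941 -99.007   2.174]
 [ 94.42  -96.838   2.953]
 [ 97.719 -96.922   0.627]]
```

View pics/crop5.png

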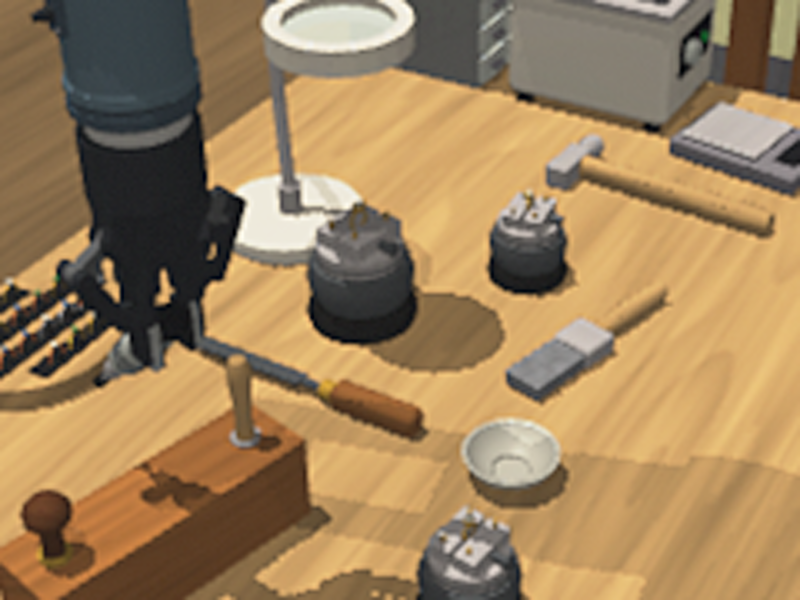

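The tilt is about 44–45°, with the tip about 95 mm ahead of and 95 mm below the grip point; the nose shows at (105,375). I'm carrying it back from the lamp first, then I'll advance under it.

Emit:
{"name": "drive_tool", "arguments": {
  "plan": [
    [-0.082,-0.391,0,0],
    [-0.082,-0.391,0,0],
    [-0.082,-0.391,0,0],
    [-0.082,-0.391,0,0],
    [-0.082,-0.391,0,0]
  ]
}}

```text
time: 10.3
position: [501.1, 55.7, 219.5]
ee_rot: [[0.97, -0.242, -0.004], [-0.242, -0.97, 0.001], [-0.004, 0.0, -1.0]]
contact_force: [0.9, -0.4, -1.5]
grip_width: 23.2
gripper_force: 117.9
```

Emit:
{"name": "drive_tool", "arguments": {
  "plan": [
    [-0.082,-0.391,0,0],
    [-0.082,-0.391,0,0],
    [-0.082,-0.391,0,0],
    [-0.082,-0.391,0,0],
    [-0.082,-0.391,0,0]
  ]
}}

```text
time: 10.92
position: [468.4, -100.2, 219.5]
ee_rot: [[0.97, -0.242, -0.003], [-0.242, -0.97, 0.002], [-0.004, -0.001, -1.0]]
contact_force: [0.4, 0.0, -1.4]
grip_width: 23.4
gripper_force: 117.9
```

Run:
```python
from h import *
np.set_printoptions(precision=1,suppress=True)
c=shot('side','side5'); st=bot.get_state(); p=st['position']; print(p,st['time'],st['contact_force'])
P=cloud(c); g=p+[0,0,19]
u=np.array([.97,-.242,0]); w=np.array([.242,.97,0])
Q=P-g; a=Q@u; b=Q@w; h=Q[...,2]
m=(np.abs(b)<18)&(a>18)&(a<115)&(h<10)&(h>-112)&(np.abs(a+h)<25)
A=np.stack([a[m],h[m],b[m]],1); mu=A.mean(0); U,S,V=np.linalg.svd(A-mu,full_matrices=False); print(m.sum(),mu,V[0])
print('far',A[np.argsort(A[:,0]-A[:,1])[-5:]])
S=c['color'].astype(int); R=P[(P[...,2]>106)&(P[...,2]<126)&(np.hypot(P[...,0]-615,P[...,1]+141)<22)]; print('ring',R[np.argsort(R[:,2])][-12:])
o=c['color'][100:235,150:330,::-1]; cv2.imwrite('pics/crop6.png',cv2.resize(o,(800,600),interpolation=cv2.INTER_CUBIC))
```

```text
[ 468.1 -103.8  219.6] 10.975 [-0.1 -4.3 -2.3]
144 [ 47.8 -45.9  10.3] [ 0.7 -0.7 -0.1]
far [[ 90.6 -92.5  -2.4]
 [ 91.5 -92.9   4.9]
 [ 94.4 -93.7   6. ]
 [ 92.3 -97.    4.1]
 [ 95.  -97.4   5.6]]
ring [[ 617.6 -138.1  111.8]
 [ 619.3 -141.   113.2]
 [ 612.1 -140.9  115.4]
 [ 614.  -138.4  116.2]
 [ 621.9 -145.4  117. ]
 [ 614.  -149.7  117.1]
 [ 616.1 -141.8  117.3]
 [ 613.4 -143.1  117.3]
 [ 615.6 -146.7  118.2]
 [ 609.8 -143.1  118.4]
 [ 616.9 -137.7  119.2]
 [ 617.3 -143.8  119.3]]
```

View pics/crop6.png

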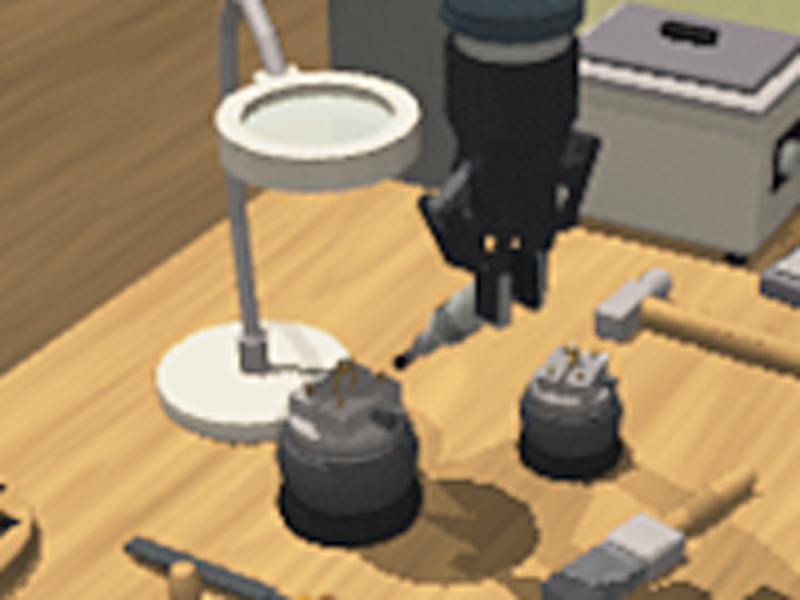

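The tip at (402,360) is level and lined up with the ring stone at (345,375). The open gap ahead of the gripper is clear of the lamp head (220–420, 70–190). I'm advancing slowly.

Emit:
{"name": "drive_tool", "arguments": {
  "plan": [
    [0.08,-0.02,0.06,0],
    [0.08,-0.02,0,0],
    [0.08,-0.02,0,0],
    [0.08,-0.02,0,0],
    [0.08,-0.02,0,0]
  ]
}}

```text
time: 11.6
position: [502.6, -107.6, 225.9]
ee_rot: [[0.97, -0.241, -0.0], [-0.241, -0.97, 0.0], [-0.0, -0.0, -1.0]]
contact_force: [-0.4, 0.5, -1.5]
grip_width: 23.1
gripper_force: 118.0
```

Emit:
{"name": "drive_tool", "arguments": {
  "plan": [
    [0.06,-0.022,0,0],
    [0.05,-0.02,0,0],
    [0.04,-0.015,0,0],
    [0.03,-0.015,0,0],
    [0,0,0,0]
  ]
}}

```text
time: 12.22
position: [516.5, -113.9, 226.0]
ee_rot: [[0.97, -0.242, -0.0], [-0.242, -0.97, -0.0], [-0.0, 0.0, -1.0]]
contact_force: [-0.0, 1.1, -2.4]
grip_width: 23.2
gripper_force: 118.0
```

Emit:
{"name": "drive_tool", "arguments": {
  "plan": [
    [0,0,0,0],
    [0,0,0,0],
    [0,0,0,0],
    [0,0,0,0],
    [0,0,0,0]
  ]
}}

```text
time: 12.85
position: [516.4, -113.7, 226.0]
ee_rot: [[0.97, -0.242, 0.0], [-0.242, -0.97, 0.0], [0.0, -0.0, -1.0]]
contact_force: [0.3, 0.2, -1.8]
grip_width: 23.4
gripper_force: 118.0
```

Run:
```python
from h import *
np.set_printoptions(precision=1,suppress=True)
c=shot('side','side7'); st=bot.get_state(); p=st['position']; print(p,st['time'],st['contact_force'])
P=cloud(c); g=p+[0,0,19]
u=np.array([.97,-.242,0]); w=np.array([.242,.97,0])
Q=P-g; a=Q@u; b=Q@w; h=Q[...,2]
m=(np.abs(b)<18)&(a>18)&(a<115)&(h<10)&(h>-112)&(np.abs(a+h)<25)
i=np.where(m.ravel())[0]; f=(a-h).ravel()[i]; j=i[np.argsort(f)[-8:]]
print(m.sum(),'tip pts',P.reshape(-1,3)[j], [(x%512,x//512) for x in j])
# stone: brightest pixels above ring
o=c['color'][130:205,195:295,::-1]; cv2.imwrite('pics/crop7.png',cv2.resize(o,(800,600),interpolation=cv2.INTER_CUBIC))
M=np.linalg.inv(np.array(c['cam_to_world']))
for X in([615.5,-142,122],np.r_[g+95*u-[0,0,95]]):
    q=M@np.r_[X,1]; print(X,c['cx']+c['fx']*q[0]/-q[2],c['cy']-c['fy']*q[1]/-q[2])
```

```text
[ 516.4 -113.7  226. ] 12.9 [-0.6 -1.4 -2.6]
144 tip pts [[ 604.2 -137.1  160.8]
 [ 604.9 -132.7  159.6]
 [ 605.4 -133.1  155.8]
 [ 604.4 -131.4  153.7]
 [ 602.7 -134.1  152.7]
 [ 608.4 -132.5  155.3]
 [ 608.8 -132.8  151.7]
 [ 607.  -135.1  147.6]] [(np.int64(229), np.int64(171)), (np.int64(228), np.int64(172)), (np.int64(228), np.int64(173)), (np.int64(228), np.int64(174)), (np.int64(229), np.int64(174)), (np.int64(227), np.int64(173)), (np.int64(227), np.int64(174)), (np.int64(228), np.int64(175))]
[615.5, -142, 122] 227.14584468335875 180.6522805255409
[ 608.6 -136.7  150. ] 227.795346614894 173.90570087783635
```

View pics/crop7.png

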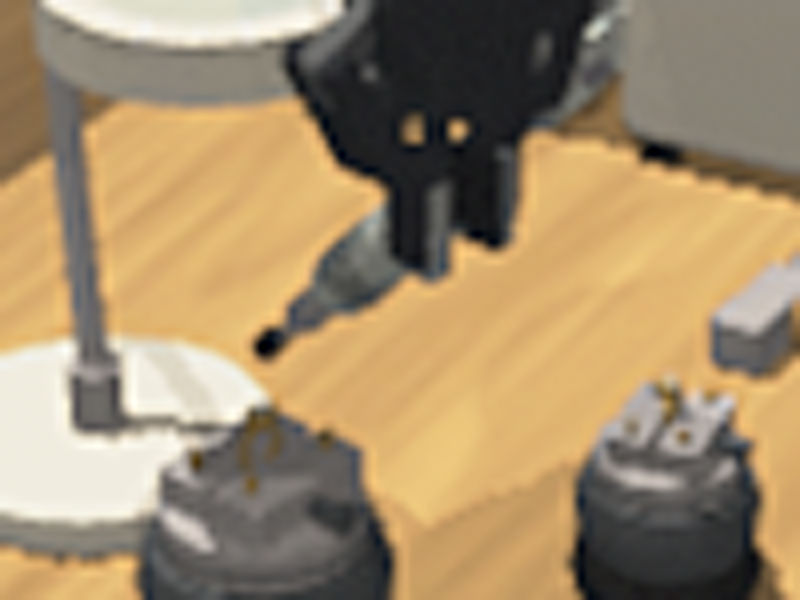

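The tip at crop (267,343) is about 28 mm above the ring stone at (262,408) and about 10 mm off sideways. I'll trim it slightly sideways and down.

Emit:
{"name": "drive_tool", "arguments": {
  "plan": [
    [0,-0.04,-0.04,0],
    [0,-0.04,-0.04,0],
    [0,0,0,0],
    [0,0,0,0],
    [0,0,0,0]
  ]
}}

```text
time: 13.52
position: [516.5, -120.1, 219.7]
ee_rot: [[0.97, -0.242, 0.0], [-0.242, -0.97, -0.0], [0.0, -0.0, -1.0]]
contact_force: [-0.6, -0.2, -2.2]
grip_width: 23.1
gripper_force: 118.0
```

Emit:
{"name": "drive_tool", "arguments": {
  "plan": [
    [0,0,0,0],
    [0,0,0,0],
    [0,0,0,0],
    [0,0,0,0],
    [0,0,0,0]
  ]
}}

```text
time: 14.15
position: [516.5, -120.1, 219.6]
ee_rot: [[0.97, -0.242, -0.0], [-0.242, -0.97, -0.0], [-0.0, 0.0, -1.0]]
contact_force: [-0.5, -0.3, -2.4]
grip_width: 23.3
gripper_force: 118.0
```

```bash
python3 -c "
from workcell import bot,sign_off
s=bot.get_state(); print(s['position'],s['contact_force'],s['joint_velocities'],s['gripper_force']); print(sign_off())"
```

```text
[ 516.45729238 -120.11236828  219.59344616] [-0.5231048  -0.27369834 -2.42218451] [-2.25172737e-03  1.30413813e-03 -1.21626737e-03  1.91332024e-03
  4.04693784e-05  3.25649589e-04] 118.02272828528658
the job is handed in; nothing more can be done
None
```

I handed the job in at about 14 s with the handpiece gripped steady at roughly 45°, its tip about 2 cm above the ring's stone and within about 1 cm sideways by camera measurement; I saw no contact with the lamp or vise, and the judge returned no verdict.

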